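Stop the paint mixer and unload the pot

ROBOT

A 6-joint arm with a two-finger parallel gripper is mounted at the origin on the work surface. World frame = base frame: x ahead of the robot, y to its left, z up, the work surface at z = 0. Lengths are in mm, angles in rad, forces in N, time in s.
With the tool pointing down it reaches from about 275 to 1000 mm from the base axis. Payload 8.4 kg.
Tool frame: the origin (TCP) lies between the finger pads; the fingertips stand 22 mm ahead of it and the grasp point (between the pads) lies 3 mm ahead of it; z points along the fingers, y is the line along which they close (so a half turn about z gives the same grasp; the last joint's range is limited). The gripper opens to 85 mm and grips with 20 to 120 N. Pads are 22 mm wide; open, the fingers measure 114 mm over their backs; the gripper's body (76 mm by 85 mm) begins 54 mm behind the grasp point. The pads swing forward as they close: fully open they stand 13 mm farther back than shut.
Start: joints at [-1.27, 0.353, 1.633, -0, 1.155, -0.002], TCP at [186.37, -596.569, 253.281] pointing down, gripper open.
Joint ranges: [-2.63, 2.63], [-0.92, 2.1], [0.06, 2.66], [-1.3, 4.44], [0, 2.69], [-3.02, 3.02]. Speed limits (rad/s): [2.22, 2.22, 2.79, 3.14, 3.14, 3.14].

INTERFACE

Orientations are given as [roll, pitch, yaw] about the fixed x, y, z axes, in that order (R = Rz(yaw) Ry(pitch) Rx(roll)).
In Python, from rig import r, grab_frame gives the robot as it stands.
- The arm moves only by the shell command python3 -m inch 'ROWS' [FORCE]. ROWS is JSON, a list of rows, each a list of 7 numbers: the turn, a rotation vector about the tool's x, y, z as a fraction of full scale, then the shift along the tool's x, y, z as a fraction of full scale, then the closure, from 0 (fully open) to 1 (shut). In form: [[rx, ry, rz, dx, dy, dz, fingers], ...]. A call has 1 to 8 rows; each row shifts and turns the commanded pose from where the row before left it, along the tool's axes as they then stand; what a row does not reach is not made up. Full scale, the value 1, is 2.5 cm for a shift and pi rad for a turn. A row lasts 1/12 s, in which the tool goes at most 41.7 mm and 7.16 degrees, less where a joint would pass 70% of its speed; a pose out of reach is approached as far as the arm can. A call with a number of a shift or a turn outside -1 to 1 is refused whole. A call with a gripper value outside its range is refused whole. The fingers move at their own pace and stop on an object; FORCE is the grip in N (left out, the last holds). Time passes only in rows, so rows that do not move let the fingers close. It gives the time, the measured TCP pose, the force, the opening and the grip force at its end, in the units of the state.
- r.sense(): the state, without advancing time (a new reading comes with each control period).
- grab_frame(name): name is "scene" or "top" or "wrist"; returns a dict with "pixels" (384x512x3 uint8, red, green, blue), "z_map" (384x512 float32, mm along the optical axis (not along the pixel's ray), 0 where there is no reading), "vertical_fov" (degrees; the focal length in pixels is half the picture's height over the tangent of half this angle, whatever the lens; pixels are square), "cx", "cy" (the principal point, pixels), "cam_to_world" (4x4, takes a point from camera to world coordinates). Camera axes: x right, y down, z forward; pixel columns grow to the right and rows downward; lengths in mm; the calibration is good to about 2 mm. A picture is of the moment at which its call begins.
- r.sign_off(): hands the job in; it is judged then, once.
The state is a dict: "clock": time; "qpos": joint angles; "qvel": joint speeds; "joint_efforts": joint torques, N m; "eef_pos": TCP position; "tcp_rot": TCP orientation; "contact_force": force on the tool from outside, world axes, zero at the start; "wrist_torque": the same for the moment, N m; "opening": opening from 0.0 (shut) to 1.0 (fully open); "grasp_force": force on a finger pad.
Only numpy, scipy, OpenCV 4.12 (cv2) and the standard library are available. Lean on these libraries where they do the work, as an engineer would, in place of code of your own. Each camera call takes 0.05 s, during which the arm holds its last target. There are 200 camera calls.

TASK

Stop the paint mixer first: press the red button fully down, keep it down for a good second and let it spring back, without pressing the green one. Then lift the yellow splash cover off the mixer and stand it knob up on the plywood board, and after that take the blue paint pot out of the mixer's holder and stand it upright on the same board beside the cover. Set both down rather than dropping them, keep the pot from tipping over, and leave the other paint pots, the brush jar and the loose brush where they are.

Things in the scene. Friction and masses are not known exactly. Their poses are not given: they have to be found in the camera images.
- stop (a joint): travel of the RED push button in m: 0 is up, 0.008 is fully down. It moves straight down; the spring pushes back with 1.8 N at the start of travel and 6 N at the bottom, and lifts the button again when it is let go
- stop_top (a point): centre of the flat top face of the red button (40 mm diameter); it moves with the button. The face stands 79 mm above the table when up, 71 mm when fully down. The red and the green button sit on the grey control box, 84 mm apart, in either order
- start (a joint): travel of the GREEN push button in m, same size and spring as the red one: 0 is up, 0.008 is fully down. To be left alone
- start_top (a point): centre of the flat top face of the green button (40 mm diameter), 79 mm above the table
- control_box: grey metal control box fixed on the table, 100 mm (x) by 170 mm (y) by 55 mm high, carrying both buttons 42 mm to either side of its centre along its y. It may stand to the left or to the right of the mixer. Origin: centre of its underside, z up
- mixer: blue paint mixer fixed on the table: base box 190 mm (x) by 180 mm (y) by 55 mm high, on it a round aluminium holder, 104 mm outer and 66 mm inner diameter, rim 90 mm above the table, inner floor 60 mm above the table. Origin: centre of the underside, on the holder's axis, z up
- holder (a point): centre of the holder's inner floor, 60 mm above the table, on which the pot stands
- cover: yellow splash cover: an upside-down plastic cup open below, 86 mm outer diameter, 71 mm high, wall 3 mm, with a black round knob on top, 26 mm diameter and 32 mm high (103 mm high in all), 120 g. At the start it stands on the holder's rim over the pot and hides it; the pot's top is 60 mm above the rim, so the cover must go straight up by more than 60 mm to clear it. Origin: centre of its open lower edge, z up towards the knob
- pot: closed blue paint pot with a white cap, a plain cylinder of 60 mm diameter and 90 mm high, 0.2 to 0.35 kg. At the start it stands in the holder, sunk 30 mm below the rim with 3 mm play all round, so 60 mm of it stands above the rim. Origin: centre of its underside, z up
- board: plywood board fixed on the table, 300 mm (along its x) by 180 mm (y), 14 mm thick, flecked with paint, with room for the cover and the pot side by side along its x. It stands on the other side of the mixer from the control box. Origin: centre of its underside, z up
- pot_green: bystander: green paint pot with a black cap, 60 mm diameter, 90 mm high, standing at the far side of the table. Origin: centre of its underside
- pot_orange: bystander: orange paint pot with a black cap, 60 mm diameter, 90 mm high, at the far side of the table. Origin: centre of its underside
- brush_jar: bystander: green glass jar, 76 mm diameter, 125 mm high, brushes stick out to about 240 mm, at the far side of the table. Origin: centre of its underside
- brush: bystander: loose paintbrush 190 mm long lying on the table between the robot and the mixer. Origin: at its middle on the table, its x along the brush
Not all that is in view belongs to the job. Several things have the shape of the cover; the one meant has the colours described above.

How it is judged (in metres and radians):
On the way, in this order (a step that is already met when the one before it is completed fails the run):
1. the red button is held fully down (at least 6.5 of 8 mm) for 0.8 s while the pot and cover are still on the mixer (value of joint stop above 0.0065 m and horizontal distance between cover and holder below 0.015 m and height (world z) of cover below 0.1 m and horizontal distance between pot and holder below 0.01 m and height (world z) of pot below 0.07 m), for 0.8 s.
2. the red button has sprung back up (under 1.5 mm), nothing touching it (value of joint stop below 0.0015 m and contact force between stop and anything else below 0.05 N), for 0.2 s.
3. the cover stands knob up on the board, let go, with the pot still in the holder (z of cover in the frame of board between 0.009 and 0.019 m and x of cover in the frame of board between -0.14 and 0.14 m and y of cover in the frame of board between -0.08 and 0.08 m and angle between cover's own z axis and vertical below 0.1 rad and linear speed of cover below 0.03 m/s and contact force between the fingers and cover below 0.05 N and horizontal distance between pot and holder below 0.01 m and height (world z) of pot below 0.07 m), for 0.2 s.
At the end, for the whole second after the job is handed in: The cover (knob up) and the pot (upright) both stand at rest on the plywood board, released: origin within 140 mm of the board's centre along its x and 80 mm along its y, underside within 5 mm of the board's top face, tilt under 0.1 rad; the red button is up (under 1.5 mm) (z of cover in the frame of board between 0.009 and 0.019 m and x of cover in the frame of board between -0.14 and 0.14 m and y of cover in the frame of board between -0.08 and 0.08 m and angle between each of cover, pot's own z axis and vertical below 0.1 rad and linear speed of each of cover, pot below 0.03 m/s and contact force between the fingers and cover below 0.05 N and z of pot in the frame of board between 0.009 and 0.019 m and x of pot in the frame of board between -0.14 and 0.14 m and y of pot in the frame of board between -0.08 and 0.08 m and contact force between the fingers and pot below 0.05 N and value of joint stop below 0.0015 m); the robot touches nothing.
It fails at once if the green button is pressed by more than 3 mm (value of joint start above 0.003 m).
It fails at once if the pot tips by more than 0.6 rad (angle between pot's own z axis and vertical above 0.6 rad).
It fails at once if the pot or the cover is dropped (faster than 0.6 m/s with no finger on it) ((linear speed of pot above 0.6 m/s and contact force between the fingers and pot below 0.05 N) or (linear speed of cover above 0.6 m/s and contact force between the fingers and cover below 0.05 N)).
It fails at once if a bystander (green pot, orange pot, brush jar, loose brush) is moved by more than 30 mm (distance of any of pot_green, pot_orange, brush_jar, brush from where it was at the start of the episode above 0.03 m).
It also fails if it takes over 72 s, if anything falls off the work surface, if the arm or the gripper's body presses on something with over 40 N, if the wrist force passes 120 N, or if a joint passes its speed limit or range.

## Working session

There is one attempt and no reset: what is moved stays moved. The work goes in short steps, Python scripts to look and compute and a shell command to move; the robot and the scene stay as the last step left them, time stands still between calls to the robot, and variables do not carry over. Pictures are saved under pics/ and viewed, at most 10 in all, crops included, and the job is handed in when it is done.

```bash
mkdir -p pics; ls
python3 - <<'E'
from rig import r, grab_frame
import cv2, numpy as np
ims=[]
for n in ("scene","top"):
    f=grab_frame(n); np.savez(n+'.npz',**f); ims.append(f["pixels"][:,:,::-1])
    print(n,f["vertical_fov"],f["cx"],f["cy"],np.round(f["cam_to_world"],3).tolist())
    cv2.imwrite(f"pics/{n}0.png",ims[-1])
s=r.sense();print(s["clock"],s["eef_pos"],s["tcp_rot"],s["opening"])
E
```

```text
pics
scene 42.86014996579657 255.16477833182674 194.13118403786524 [[0.572, 0.468, -0.674, 1484.471], [0.82, -0.338, 0.461, -613.418], [-0.012, -0.816, -0.577, 876.839], [0.0, 0.0, 0.0, 1.0]]
top 42.13914333096303 257.88316970906334 183.0423242066904 [[-0.009, -0.991, 0.13, 421.229], [-1.0, 0.01, 0.003, -8.546], [-0.004, -0.13, -0.991, 1367.358], [0.0, 0.0, 0.0, 1.0]]
0.1 [ 186.23124753 -596.16049889  252.62306593] [-3.14028561e+00  2.55654773e-05  3.02798886e-01] 1.0027837599394267
```

View pics/top0.png

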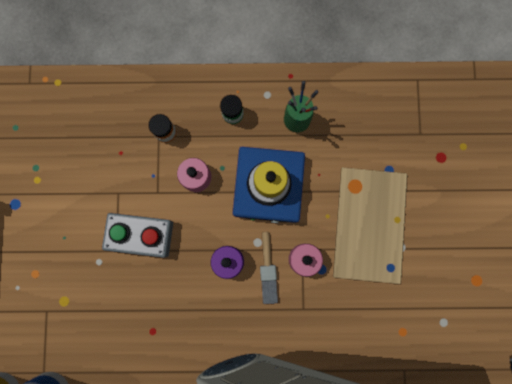

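View pics/scene0.png

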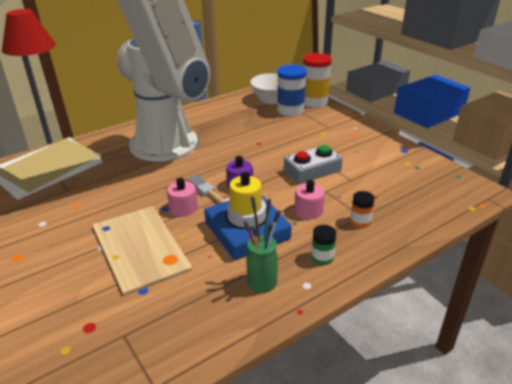

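The top view shows the red button near (151,237), green at (119,233), the yellow cover at (270,180) with its knob at (271,177), and the board centre near (371,226). Pink and purple lookalikes stand at (193,174), (307,260) and (227,262). The scene view agrees.

```bash
cat > h.py <<'E'
import numpy as np, cv2
def ray(f,u,v,z):
    fl=192/np.tan(np.radians(float(f["vertical_fov"]))/2); M=f["cam_to_world"]
    d=M[:3,:3]@np.array([(u-f["cx"])/fl,(v-f["cy"])/fl,1]); o=M[:3,3]
    return o+d*(z-o[2])/d[2]
def pt(f,u,v):
    fl=192/np.tan(np.radians(float(f["vertical_fov"]))/2); z=f["z_map"][int(v),int(u)]
    return (f["cam_to_world"]@np.array([(u-f["cx"])/fl*z,(v-f["cy"])/fl*z,z,1]))[:3]
def blobs(f,lo,hi,amin=60):
    m=cv2.inRange(cv2.cvtColor(f["pixels"],cv2.COLOR_RGB2HSV),lo,hi)
    cs=cv2.findContours(m,cv2.RETR_EXTERNAL,cv2.CHAIN_APPROX_NONE)[0]
    return [c for c in cs if cv2.contourArea(c)>amin]
E
python3 - <<'E'
from h import *
f=np.load('top.npz')
def show(n,lo,hi,z,box=None):
    for c in blobs(f,lo,hi):
        (u,v),R=cv2.minEnclosingCircle(c)
        if box and not(box[0]<u<box[2] and box[1]<v<box[3]): continue
        print(n,round(u),round(v),round(R,1),ray(f,u,v,z).round(1),pt(f,u,v).round(1))
show('red',(0,150,60),(8,255,255),79,(130,220,170,255))
show('red',(172,150,60),(180,255,255),79,(130,220,170,255))
show('green',(45,100,40),(85,255,255),79,(100,215,135,250))
show('yellow',(22,150,80),(34,255,255),161,(240,150,300,220))
show('mixer',(105,150,40),(125,255,255),55,(225,140,310,230))
for c in blobs(f,(105,150,40),(125,255,255),800):
    (q)=cv2.boxPoints(cv2.minAreaRect(c)); print('mixbox',[ray(f,*p,55)[:2].round().tolist() for p in q])
# pink/purple etc skipped; knob
k=blobs(f,(0,0,0),(180,255,60),20)
for c in k:
    (u,v),R=cv2.minEnclosingCircle(c)
    if 255<u<290 and 160<v<195: print('knob',u,v,R,ray(f,u,v,193).round(1))
cor=[(342,169),(407,172),(400,283),(334,278)]
print('board',[ray(f,*p,14)[:2].round().tolist() for p in cor], ray(f,370.7,225.5,14).round(), [pt(f,370,y).round().tolist() for y in(200,226)])
E
```

```text
red 150 236 7.9 [454.6 275.8  79. ] [454.6 276.3  76.9]
green 118 232 7.9 [465.6 358.6  79. ] [465.6 358.7  78.7]
yellow 270 178 17.4 [590.9 -34.  161. ] [586.2 -33.3 194.2]
mixer 268 184 46.0 [590.2 -32.   55. ] [576.7 -30.1 160.4]
mixbox [[507.0, 63.0], [692.0, 45.0], [674.0, -130.0], [490.0, -110.0]]
knob 270.5 176.5 5.147915363311768 [591.  -34.9 193. ]
knob 276.7920227050781 192.21681213378906 33.23036193847656 [553.2 -49.4 193. ]
board [[636.0, -236.0], [626.0, -414.0], [327.0, -380.0], [341.0, -205.0]] [ 480. -308.   14.] [[549.0, -309.0, 15.0], [479.0, -306.0, 17.0]]
```

```bash
python3 -m inch '[[0,0,0.0322,0,0,0,1],[0,0,0.0322,0,0,0,1],[0,0,0.0322,0,0,0,1],[0,0,0,0,0,0,1]]'
python3 -m inch '[[0,0,0,0.298,-0.969,0,1],[0,0,0,0.298,-0.969,0,1],[0,0,0,0.298,-0.969,0,1],[0,0,0,0.298,-0.969,0,1],[0,0,0,0.298,-0.969,0,1],[0,0,0,0.298,-0.969,0,1],[0,0,0,0.298,-0.969,0,1],[0,0,0,0.298,-0.969,0,1]]'
python3 -m inch '[[0,0,0,0.298,-0.969,0,1],[0,0,0,0.298,-0.969,0,1],[0,0,0,0.298,-0.969,0,1],[0,0,0,0.298,-0.969,0,1],[0,0,0,0.298,-0.969,0,1],[0,0,0,0.298,-0.969,0,1],[0,0,0,0.298,-0.969,0,1],[0,0,0,0.298,-0.969,0,1]]'
python3 -m inch '[[0,0,0,0.298,-0.969,0,1],[0,0,0,0.298,-0.969,0,1],[0,0,0,0.298,-0.969,0,1],[0,0,0,0.298,-0.969,0,1],[0,0,0,0.298,-0.969,0,1],[0,0,0,0.298,-0.969,0,1],[0,0,0,0.298,-0.969,0,1],[0,0,0,0.298,-0.969,0,1]]'
```

```text
clock: 0.43
eef_pos: [186.3, -596.3, 252.8]
tcp_rot: [-3.141, 0.0, -0.005]
contact_force: [-0.1, 0.3, 0.5]
opening: 0.455
grasp_force: 0.0
clock: 1.1
eef_pos: [246.2, -401.5, 253.1]
tcp_rot: [-3.141, 0.0, 0.003]
contact_force: [0.4, 0.3, -0.1]
opening: 0.007
grasp_force: 0.0
clock: 1.77
eef_pos: [305.8, -207.8, 253.3]
tcp_rot: [3.142, -0.0, 0.003]
contact_force: [2.0, -1.1, -0.5]
opening: -0.002
grasp_force: 0.0
clock: 2.43
eef_pos: [365.6, -14.0, 253.3]
tcp_rot: [3.142, -0.0, 0.003]
contact_force: [0.2, -0.1, 1.3]
opening: 0.002
grasp_force: 0.0
```

```bash
python3 -m inch '[[0,0,0,0.298,-0.967,0,1],[0,0,0,0.298,-0.967,0,1],[0,0,0,0.298,-0.967,0,1],[0,0,0,0.298,-0.967,0,1],[0,0,0,0.298,-0.967,0,1],[0,0,0,0.298,-0.967,0,1],[0,0,0,0.298,-0.967,0,1],[0,0,0,0.298,-0.967,0,1]]'
python3 -m inch '[[0,0,0,0.298,-0.967,0.2,1],[0,0,0,0.298,-0.967,0.2,1],[0,0,0,0.298,-0.967,0.2,1],[0,0,0,0.298,-0.967,0.2,1],[0,0,0,0,0,0,1],[0,0,0,0,0,0,1]]'
python3 - <<'E'
from rig import r, grab_frame
from h import *
f=grab_frame("wrist"); cv2.imwrite("pics/w1.png",f["pixels"][:,:,::-1])
for n,R in(('red',[((0,150,60),(8,255,255)),((172,150,60),(180,255,255))]),('green',[((45,100,40),(85,255,255))])):
  for lo,hi in R:
    for c in blobs(f,lo,hi,400):
        (u,v),q=cv2.minEnclosingCircle(c); print(n,u,v,q,ray(f,u,v,79).round(1),pt(f,u,v).round(1))
print(r.sense()["eef_pos"])
E
```

```text
clock: 3.1
eef_pos: [425.3, 179.4, 253.2]
tcp_rot: [3.141, 0.0, 0.003]
contact_force: [-0.0, -0.1, -0.4]
opening: 0.003
grasp_force: 0.0
clock: 3.6
eef_pos: [454.9, 275.3, 232.6]
tcp_rot: [3.141, 0.001, 0.004]
contact_force: [1.3, -0.2, -0.9]
opening: 0.004
grasp_force: 0.0
red 254.01121520996094 185.56494140625 18.565162658691406 [457.1 277.5  79. ] [457.4 277.4  80.4]
green 175.45237731933594 175.6904754638672 19.496509552001953 [467.5 360.3  79. ] [467.8 359.7  80.9]
[454.67059557 274.5130576  232.81805759]
```

View pics/w1.png

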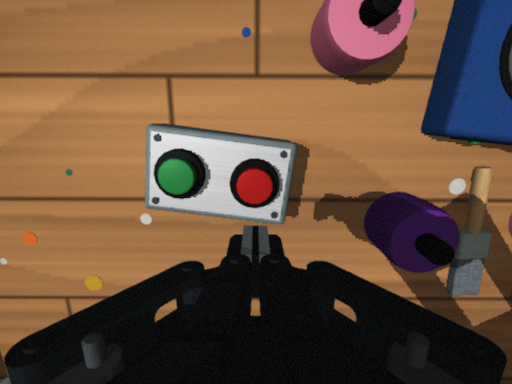

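The wrist view shows the red button at (254,185) and green at (175,176), matching the first fix to about 2 mm. The closed fingers are above the red button.

```bash
python3 -m inch '[[0,0,0,0.05,-0.08,0.8,1],[0,0,0,0,0,0.8,1],[0,0,0,0,0,0.8,1],[0,0,0,0,0,0.8,1],[0,0,0,0,0,0.8,1],[0,0,0,0,0,0.8,1],[0,0,0,0,0,0,1],[0,0,0,0,0,0,1]]'
python3 -m inch '[[0,0,0,0,0,0.16,1],[0,0,0,0,0,0.16,1],[0,0,0,0,0,0.16,1],[0,0,0,0,0,0.16,1],[0,0,0,0,0,0,1],[0,0,0,0,0,0,1]]'
```

```text
clock: 4.32
eef_pos: [455.7, 275.5, 113.1]
tcp_rot: [3.14, 0.002, -0.001]
contact_force: [0.2, 0.5, -0.1]
opening: -0.002
grasp_force: 0.0
clock: 4.82
eef_pos: [456.9, 277.0, 97.6]
tcp_rot: [-3.141, -0.001, -0.0]
contact_force: [1.3, -0.3, 2.9]
opening: 0.0
grasp_force: 1.7
```

```bash
python3 -m inch '[[0,0,0,0,0,0.08,1],[0,0,0,0,0,0.08,1],[0,0,0,0,0,0.08,1],[0,0,0,0,0,0,1]]'
```

```text
clock: 5.15
eef_pos: [457.0, 277.0, 92.8]
tcp_rot: [-3.141, -0.001, -0.001]
contact_force: [-1.7, -2.9, 21.4]
opening: -0.0
grasp_force: 10.7
```

Bottomed out (21 N against a 6 N spring). I'll hold it, then raise.

```bash
python3 -m inch '[[0,0,0,0,0,0,1],[0,0,0,0,0,0,1],[0,0,0,0,0,0,1],[0,0,0,0,0,0,1],[0,0,0,0,0,0,1],[0,0,0,0,0,0,1],[0,0,0,0,0,0,1],[0,0,0,0,0,0,1]]'
python3 -m inch '[[0,0,0,0,0,0,1],[0,0,0,0,0,0,1],[0,0,0,0,0,0,1],[0,0,0,0,0,0,1],[0,0,0,0,0,0,1],[0,0,0,0,0,0,1]]'
python3 -m inch '[[0,0,0,0,0,-0.3,1],[0,0,0,0,0,-0.3,1],[0,0,0,0,0,-0.8,1],[0,0,0,0,0,-1,1],[0,0,0,0,0,-1,1],[0,0,0,0,0,-1,1],[0,0,0,0,0,-1,1],[0,0,0,0,0,-1,0.3]]'
```

```text
clock: 5.82
eef_pos: [457.0, 277.0, 92.8]
tcp_rot: [-3.141, -0.001, -0.001]
contact_force: [-3.3, -2.9, 22.3]
opening: -0.004
grasp_force: 11.0
clock: 6.32
eef_pos: [457.0, 277.0, 92.8]
tcp_rot: [-3.141, -0.001, -0.001]
contact_force: [-1.9, -3.8, 21.7]
opening: -0.001
grasp_force: 11.0
clock: 6.98
eef_pos: [455.7, 276.5, 252.2]
tcp_rot: [3.141, 0.001, -0.001]
contact_force: [0.4, 0.0, 0.6]
opening: 0.121
grasp_force: 0.0
```

```bash
python3 -m inch '[[0,0,0,0.383,0.889,-0.1,0.2],[0,0,0,0.383,0.889,-0.1,0.2],[0,0,0,0.383,0.889,-0.1,0.2],[0,0,0,0.383,0.889,-0.1,0.2],[0,0,0,0.383,0.889,-0.1,0.2],[0,0,0,0.383,0.889,-0.1,0.2],[0,0,0,0.383,0.889,-0.1,0.2]]'
python3 -m inch '[[0,0,0,0.383,0.889,-0.1,0.2],[0,0,0,0.383,0.889,-0.1,0.2],[0,0,0,0.383,0.889,-0.1,0.2],[0,0,0,0.383,0.889,-0.1,0.2],[0,0,0,0.383,0.889,-0.1,0.2],[0,0,0,0.383,0.889,-0.1,0.2],[0,0,0,0.383,0.889,-0.1,0.2],[0,0,0,0,0,0,0.2]]'
python3 - <<'E'
from rig import r, grab_frame
from h import *
f=grab_frame("wrist"); cv2.imwrite("pics/w2.png",f["pixels"][:,:,::-1])
for c in blobs(f,(22,150,80),(34,255,255),300):
    (u,v),q=cv2.minEnclosingCircle(c); print(u,v,q,ray(f,u,v,161).round(1),pt(f,u,v).round(1))
print(r.sense()["eef_pos"])
E
```

```text
clock: 7.57
eef_pos: [523.0, 120.0, 268.5]
tcp_rot: [3.142, 0.001, -0.001]
contact_force: [-0.3, -0.7, 0.1]
opening: 0.794
grasp_force: 0.0
clock: 8.23
eef_pos: [591.3, -37.7, 286.3]
tcp_rot: [3.14, -0.0, -0.003]
contact_force: [-0.6, -0.1, 0.5]
opening: 0.798
grasp_force: 0.0
252.0 186.0 43.566139221191406 [600.  -33.8 161. ] [607.2 -34.2 191.4]
[590.41584741 -36.01108733 285.93150343]
```

View pics/w2.png

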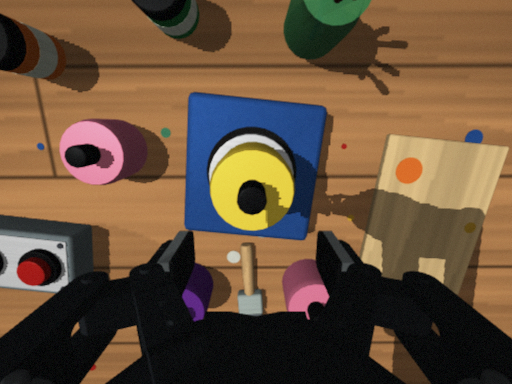

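The cover is centred near (252,186), with the knob around (251,197) leaning down-image. The fingers straddle it in y. I'll refine on the knob and the yellow top face.

Run:
```python
from rig import r, grab_frame
from h import *
f=grab_frame("wrist")
fl=192/np.tan(np.radians(f["vertical_fov"])/2); v,u=np.mgrid[0:384,0:512]; z=f["z_map"]
P=np.stack([(u-f["cx"])/fl*z,(v-f["cy"])/fl*z,z],-1)@f["cam_to_world"][:3,:3].T+f["cam_to_world"][:3,3]
roi=(u>190)&(u<310)&(v>90)&(v<240)&(z>0)
for n,a,b in(('knobtop',186,200),('covertop',155,168),('rim',85,95)):
    q=P[roi&(P[...,2]>a)&(P[...,2]<b)]; print(n,len(q),q.mean(0).round(1),q.min(0).round(),q.max(0).round())
```

```text
knobtop 706 [596.3 -34.4 192.8] [583. -47. 186.] [608. -22. 195.]
covertop 4654 [598.9 -34.4 161.1] [556. -75. 155.] [636.   6. 168.]
rim 794 [629.4 -27.5  90.2] [591. -84.  87.] [646.  19.  95.]
```

```bash
python3 -m inch '[[0,0,0,0.16,-0.05,0.56,0.2],[0,0,0,0,0,0.56,0.2],[0,0,0,0,0,0.56,0.2],[0,0,0,0,0,0.56,0.2],[0,0,0,0,0,0.56,0.2],[0,0,0,0,0,0.56,0.2],[0,0,0,0,0,0.56,0.2],[0,0,0,0,0,0,0.2]]'
python3 -m inch '[[0,0,0,0,0,0,0.2],[0,0,0,0,0,0,1],[0,0,0,0,0,0,1],[0,0,0,0,0,0,1],[0,0,0,0,0,0,1],[0,0,0,0,0,0,1],[0,0,0,0,0,0,1],[0,0,0,0,0,0,1]]' 40
```

```text
clock: 9.0
eef_pos: [591.8, -31.9, 185.4]
tcp_rot: [-3.141, 0.005, 0.0]
contact_force: [-1.8, 0.4, -0.5]
opening: 0.803
grasp_force: 0.0
clock: 9.67
eef_pos: [594.7, -33.3, 189.0]
tcp_rot: [3.142, -0.001, -0.001]
contact_force: [-0.3, -0.7, 6.1]
opening: 0.294
grasp_force: 40.7
```

```bash
python3 -m inch '[[0,0,0,0,0,-0.2,1],[0,0,0,0,0,-0.4,1],[0,0,0,0,0,-0.6,1],[0,0,0,0,0,-0.6,1],[0,0,0,0,0,-0.6,1],[0,0,0,0,0,-0.6,1],[0,0,0,0,0,-0.6,1],[0,0,0,0,0,-0.6,1]]'
python3 -m inch '[[0,0,0,0,0,-0.3,1],[0,0,0,0,0,0,1],[0,0,0,0,0,0,1]]'
python3 - <<'E'
from rig import r, grab_frame
from h import *
f=grab_frame("wrist"); w=f["pixels"]; f=grab_frame("scene"); np.savez("s2.npz",**f)
cv2.imwrite("pics/w3.png",cv2.resize(np.hstack([w,f["pixels"]]),(800,300))[:,:,::-1])
E
```

```text
clock: 10.33
eef_pos: [594.0, -33.3, 294.5]
tcp_rot: [3.142, 0.0, -0.001]
contact_force: [0.4, -0.2, -0.9]
opening: 0.287
grasp_force: 40.1
clock: 10.58
eef_pos: [594.1, -33.2, 300.9]
tcp_rot: [3.142, -0.0, -0.001]
contact_force: [-0.6, -0.6, -1.5]
opening: 0.287
grasp_force: 40.1
```

View pics/w3.png

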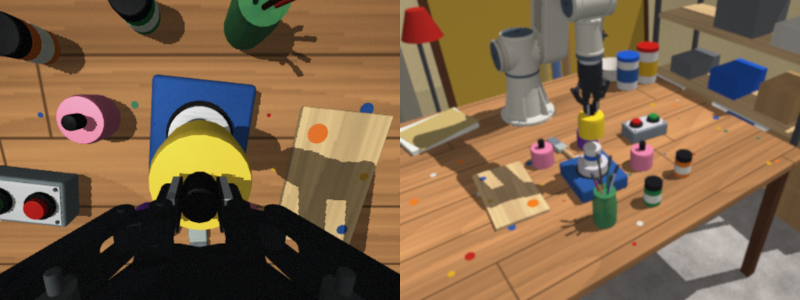

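Left: the cover is held in the fingers over the mixer. Right: it hangs clear and the white-capped pot is still in the holder at about (590,155).

```bash
python3 -m inch '[[0,0,0,-0.126,0.807,0,1],[0,0,0,-0.126,0.807,0,1],[0,0,0,-0.126,0.807,0,1],[0,0,0,-0.126,0.807,0,1],[0,0,0,-0.126,0.807,0,1],[0,0,0,-0.126,0.807,0,1],[0,0,0,-0.126,0.807,0,1]]'
python3 -m inch '[[0,0,0,-0.126,0.807,0.3,1],[0,0,0,-0.126,0.807,0.3,1],[0,0,0,-0.126,0.807,0.3,1],[0,0,0,-0.126,0.807,0.3,1],[0,0,0,-0.126,0.807,0.3,1],[0,0,0,-0.126,0.807,0.3,1],[0,0,0,-0.126,0.807,0.3,1]]'
python3 -m inch '[[0,0,0,0,0,0.6,1],[0,0,0,0,0,0.6,1],[0,0,0,0,0,0.6,1],[0,0,0,0,0,0.6,1],[0,0,0,0,0,0.6,1],[0,0,0,0,0,0.6,1],[0,0,0,0,0,0.5,1],[0,0,0,0,0,0.3,1]]'
python3 -m inch '[[0,0,0,0,0,0,1],[0,0,0,0,0,0,1]]'
```

```text
clock: 11.27
eef_pos: [571.4, -175.2, 299.6]
tcp_rot: [-3.141, 0.002, -0.001]
contact_force: [0.0, 0.7, -1.4]
opening: 0.29
grasp_force: 40.1
clock: 11.85
eef_pos: [549.2, -316.4, 246.6]
tcp_rot: [-3.141, 0.002, -0.001]
contact_force: [1.1, 0.3, -0.9]
opening: 0.286
grasp_force: 40.1
clock: 12.52
eef_pos: [548.9, -315.0, 135.8]
tcp_rot: [-3.14, 0.003, -0.001]
contact_force: [-1.1, -0.4, -1.0]
opening: 0.292
grasp_force: 40.1
clock: 12.68
eef_pos: [549.8, -315.6, 137.9]
tcp_rot: [-3.141, 0.001, -0.001]
contact_force: [-0.6, -0.4, -0.6]
opening: 0.291
grasp_force: 40.1
```

Lower about 24 mm more, then go gently.

```bash
python3 -m inch '[[0,0,0,0,0,0.3,1],[0,0,0,0,0,0.3,1],[0,0,0,0,0,0.2,1],[0,0,0,0,0,0.1,1],[0,0,0,0,0,0.04,1],[0,0,0,0,0,0,1],[0,0,0,0,0,0,1]]'
python3 -m inch '[[0,0,0,0,0,0.04,1],[0,0,0,0,0,0,1]]'
```

```text
clock: 13.27
eef_pos: [550.1, -315.7, 114.9]
tcp_rot: [3.141, -0.0, -0.001]
contact_force: [-0.8, 0.4, -1.9]
opening: 0.291
grasp_force: 40.1
clock: 13.43
eef_pos: [550.1, -315.7, 113.9]
tcp_rot: [3.141, -0.0, -0.001]
contact_force: [-0.0, -0.1, -1.6]
opening: 0.287
grasp_force: 40.1
```

```bash
python3 -m inch '[[0,0,0,0,0,0.04,1],[0,0,0,0,0,0,1]]'
python3 -m inch '[[0,0,0,0,0,0.04,1],[0,0,0,0,0,0,1]]'
```

```text
clock: 13.6
eef_pos: [550.2, -315.9, 113.1]
tcp_rot: [3.141, -0.001, -0.001]
contact_force: [-0.4, 0.5, 0.6]
opening: 0.294
grasp_force: 40.3
clock: 13.77
eef_pos: [550.4, -316.2, 112.9]
tcp_rot: [3.141, -0.001, -0.001]
contact_force: [-1.4, -1.3, 7.8]
opening: 0.29
grasp_force: 40.8
```

```bash
python3 -m inch '[[0,0,0,0,0,0,0.1],[0,0,0,0,0,0,0.1],[0,0,0,0,0,0,0.1],[0,0,0,0,0,0,0.1],[0,0,0,0,0,0,0.1],[0,0,0,0,0,0,0.1]]'
python3 -m inch '[[0,0,0,0,0,-0.3,0],[0,0,0,0,0,-0.6,0],[0,0,0,0,0,-0.8,0],[0,0,0,0,0,-0.8,0],[0,0,0,0,0,-0.8,0],[0,0,0,0,0,-0.8,0],[0,0,0,0,0,-0.8,0],[0,0,0,0,0,-0.8,0]]'
python3 - <<'E'
from rig import r, grab_frame
from h import *
f=grab_frame("wrist"); w=f["pixels"]; f=grab_frame("top"); np.savez("t2.npz",**f)
cv2.imwrite("pics/w4.png",cv2.resize(np.hstack([w,f["pixels"]]),(800,300))[:,:,::-1])
E
```

```text
clock: 14.27
eef_pos: [549.9, -315.6, 111.6]
tcp_rot: [-3.141, 0.0, -0.001]
contact_force: [0.4, 0.5, -0.4]
opening: 0.9
grasp_force: 0.0
clock: 14.93
eef_pos: [549.9, -315.6, 255.9]
tcp_rot: [3.141, -0.0, -0.001]
contact_force: [0.3, -0.6, -0.2]
opening: 1.002
grasp_force: 0.0
```

View pics/w4.png

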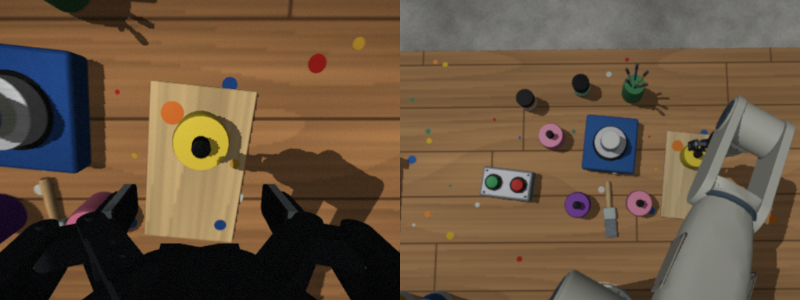

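The cover stands knob up on the upper half of the board (left image about (200,140)). The pot, with its white cap, is still in the holder (right image about (610,142)).

```bash
python3 -m inch '[[0,0,0,0.127,-0.805,0,0],[0,0,0,0.127,-0.805,0,0],[0,0,0,0.127,-0.805,0,0],[0,0,0,0.127,-0.805,0,0],[0,0,0,0.127,-0.805,0,0],[0,0,0,0.127,-0.805,0,0],[0,0,0,0.127,-0.805,0,0]]'
python3 -m inch '[[0,0,0,0.127,-0.805,0,0],[0,0,0,0.127,-0.805,0,0],[0,0,0,0.127,-0.805,0,0],[0,0,0,0.127,-0.805,0,0],[0,0,0,0.127,-0.805,0,0],[0,0,0,0.127,-0.805,0,0],[0,0,0,0.127,-0.805,0,0],[0,0,0,0,0,0,0]]'
python3 - <<'E'
from rig import r, grab_frame
from h import *
for n in("wrist","t2"):
    f=grab_frame(n) if n=="wrist" else np.load("t2.npz")
    fl=192/np.tan(np.radians(float(f["vertical_fov"]))/2); v,u=np.mgrid[0:384,0:512]; z=f["z_map"]
    P=np.stack([(u-f["cx"])/fl*z,(v-f["cy"])/fl*z,z],-1)@f["cam_to_world"][:3,:3].T+f["cam_to_world"][:3,3]
    roi=(z>0)&(abs(P[...,0]-593)<60)&(abs(P[...,1]+34)<60)
    q=P[roi&(P[...,2]>142)&(P[...,2]<158)]; print(n,len(q),q.mean(0).round(1),np.percentile(q,2,0).round(1),np.percentile(q,98,0).round(1))
print(r.sense()["eef_pos"],r.sense()["opening"])
E
```

```text
clock: 15.62
eef_pos: [572.0, -173.8, 253.9]
tcp_rot: [-3.141, 0.001, -0.001]
contact_force: [0.1, -0.3, 0.1]
opening: 0.997
grasp_force: 0.0
clock: 16.28
eef_pos: [594.7, -31.0, 253.9]
tcp_rot: [-3.14, 0.0, 0.001]
contact_force: [-0.0, 0.1, 0.3]
opening: 1.001
grasp_force: 0.0
wrist 3400 [595.8 -32.2 150.1] [568.3 -58.6 147.8] [622.1  -5.8 151.6]
t2 454 [591.4 -31.4 149.6] [564.3 -57.2 144. ] [618.5  -5.  154.6]
[594.43944211 -32.44495654 253.89704172] 1.0003814413616094
```

```bash
python3 -m inch '[[0,0,0,0,0,0.72,0],[0,0,0,0,0,0.72,0],[0,0,0,0,0,0.72,0],[0,0,0,0,0,0.72,0],[0,0,0,0,0,0.72,0],[0,0,0,0,0,0.72,0],[0,0,0,0,0,0.72,0],[0,0,0,0,0,0,0]]'
python3 -m inch '[[0,0,0,0,0,0,0],[0,0,0,0,0,0,0]]'
python3 -m inch '[[0,0,0,0,0,0,1],[0,0,0,0,0,0,1],[0,0,0,0,0,0,1],[0,0,0,0,0,0,1],[0,0,0,0,0,0,1],[0,0,0,0,0,0,1]]' 40
```

```text
clock: 17.0
eef_pos: [592.1, -34.8, 124.8]
tcp_rot: [-3.142, 0.006, -0.001]
contact_force: [-1.3, -0.3, -1.1]
opening: 1.002
grasp_force: 0.0
clock: 17.17
eef_pos: [595.0, -34.5, 129.1]
tcp_rot: [3.141, -0.001, -0.001]
contact_force: [1.1, -0.3, -0.3]
opening: 1.0
grasp_force: 0.0
clock: 17.67
eef_pos: [595.3, -34.0, 129.6]
tcp_rot: [3.141, -0.002, -0.001]
contact_force: [-1.2, -0.2, 6.1]
opening: 0.695
grasp_force: 42.2
```

```bash
python3 -m inch '[[0,0,0,0,0,-0.1,1],[0,0,0,0,0,-0.2,1],[0,0,0,0,0,-0.3,1],[0,0,0,0,0,-0.4,1],[0,0,0,0,0,-0.6,1],[0,0,0,0,0,-0.7,1],[0,0,0,0,0,-0.7,1],[0,0,0,0,0,-0.7,1]]' 50
python3 -m inch '[[0,0,0,0,0,-0.5,1],[0,0,0,0,0,-0.2,1],[0,0,0,0,0,0,1],[0,0,0,0,0,0,1]]'
python3 - <<'E'
from rig import r, grab_frame
from h import *
f=grab_frame("wrist"); w=f["pixels"]; f=grab_frame("scene")
cv2.imwrite("pics/w5.png",cv2.resize(np.hstack([w,f["pixels"]]),(800,300))[:,:,::-1])
E
```

```text
clock: 18.33
eef_pos: [594.5, -34.0, 222.5]
tcp_rot: [3.142, -0.0, -0.001]
contact_force: [-0.9, -0.7, -2.4]
opening: 0.692
grasp_force: 54.2
clock: 18.67
eef_pos: [594.4, -33.9, 238.1]
tcp_rot: [-3.142, 0.0, -0.001]
contact_force: [-0.1, -0.1, -2.9]
opening: 0.692
grasp_force: 54.2
```

View pics/w5.png

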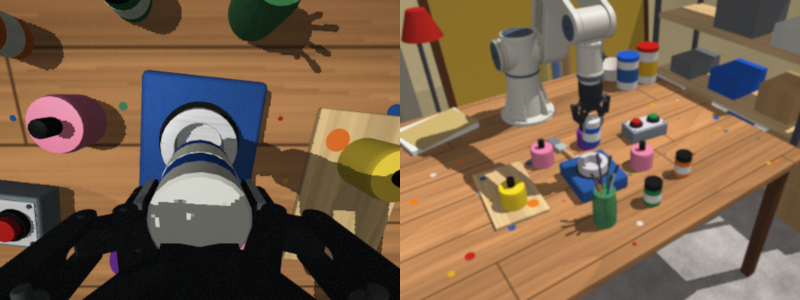

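The pot hangs upright between the fingers (right image about (592,130)). The cover stands on the board at (513,192).

```bash
python3 -m inch '[[0,0,0,-0.26,0.383,0,1],[0,0,0,-0.52,0.766,0,1],[0,0,0,-0.52,0.766,0,1],[0,0,0,-0.52,0.766,0,1],[0,0,0,-0.52,0.766,0,1],[0,0,0,-0.52,0.766,0,1],[0,0,0,-0.52,0.766,0,1]]'
python3 -m inch '[[0,0,0,-0.52,0.766,0,1],[0,0,0,-0.52,0.766,0,1],[0,0,0,-0.52,0.766,0,1],[0,0,0,-0.52,0.766,0,1],[0,0,0,-0.52,0.766,0,1],[0,0,0,-0.52,0.766,0,1],[0,0,0,-0.52,0.766,0,1],[0,0,0,-0.26,0.383,0,1]]'
python3 -m inch '[[0,0,0,0,0,0.4,1],[0,0,0,0,0,0.7,1],[0,0,0,0,0,0.8,1],[0,0,0,0,0,0.8,1],[0,0,0,0,0,0.8,1],[0,0,0,0,0,0.8,1],[0,0,0,0,0,0.6,1],[0,0,0,0,0,0.5,1]]'
python3 -m inch '[[0,0,0,0,0,0.3,1],[0,0,0,0,0,0.2,1],[0,0,0,0,0,0.1,1],[0,0,0,0,0,0,1],[0,0,0,0,0,0,1]]'
```

```text
clock: 19.35
eef_pos: [508.4, -159.4, 237.5]
tcp_rot: [-3.141, 0.002, -0.001]
contact_force: [-0.1, -0.8, -2.0]
opening: 0.692
grasp_force: 54.4
clock: 20.02
eef_pos: [410.3, -303.5, 237.6]
tcp_rot: [-3.141, 0.002, -0.002]
contact_force: [-0.0, -1.3, -2.7]
opening: 0.688
grasp_force: 54.5
clock: 20.68
eef_pos: [411.8, -300.5, 101.0]
tcp_rot: [-3.14, 0.002, -0.0]
contact_force: [0.3, 0.2, -2.4]
opening: 0.69
grasp_force: 54.5
clock: 21.1
eef_pos: [412.7, -302.0, 88.7]
tcp_rot: [3.141, -0.001, -0.001]
contact_force: [-0.3, -0.2, -2.0]
opening: 0.691
grasp_force: 54.5
```

```bash
python3 -m inch '[[0,0,0,0,0,0.08,1],[0,0,0,0,0,0.06,1],[0,0,0,0,0,0.04,1],[0,0,0,0,0,0,1],[0,0,0,0,0,0,1]]'
python3 -m inch '[[0,0,0,0,0,0.04,1],[0,0,0,0,0,0,1]]'
python3 -m inch '[[0,0,0,0,0,0.03,1],[0,0,0,0,0,0,1]]'
```

```text
clock: 21.52
eef_pos: [412.4, -302.0, 83.9]
tcp_rot: [3.142, -0.0, -0.001]
contact_force: [0.2, 1.1, -3.0]
opening: 0.691
grasp_force: 54.5
clock: 21.68
eef_pos: [412.5, -302.0, 83.7]
tcp_rot: [3.141, -0.0, -0.001]
contact_force: [-3.3, 1.9, 11.4]
opening: 0.691
grasp_force: 55.6
clock: 21.85
eef_pos: [412.5, -302.0, 83.6]
tcp_rot: [3.141, -0.0, -0.001]
contact_force: [-5.1, 4.3, 20.5]
opening: 0.693
grasp_force: 56.6
```

```bash
python3 -m inch '[[0,0,0,0,0,-0.04,1],[0,0,0,0,0,0,0.1],[0,0,0,0,0,0,0],[0,0,0,0,0,0,0],[0,0,0,0,0,0,0],[0,0,0,0,0,0,0],[0,0,0,0,0,0,0]]'
python3 -m inch '[[0,0,0,0,0,-0.2,0],[0,0,0,0,0,-0.5,0],[0,0,0,0,0,-0.8,0],[0,0,0,0,0,-0.8,0],[0,0,0,0,0,-0.8,0],[0,0,0,0,0,-0.8,0],[0,0,0,0,0,-0.8,0],[0,0,0,0,0,-0.8,0]]'
python3 -m inch '[[0,0,0,0,0,-0.8,0],[0,0,0,0,0,-0.5,0],[0,0,0,0,0,0,0],[0,0,0,0,0,0,0]]'
python3 - <<'E'
from rig import r, grab_frame
from h import *
f=grab_frame("wrist"); w=f["pixels"]; f=grab_frame("scene")
cv2.imwrite("pics/w6.png",cv2.resize(np.hstack([w,f["pixels"]]),(800,300))[:,:,::-1])
E
```

```text
clock: 22.43
eef_pos: [412.4, -301.9, 82.9]
tcp_rot: [-3.141, 0.0, -0.001]
contact_force: [0.1, -0.5, -0.3]
opening: 1.0
grasp_force: 0.0
clock: 23.1
eef_pos: [412.3, -301.8, 221.9]
tcp_rot: [3.142, -0.0, -0.001]
contact_force: [0.4, 0.3, 0.1]
opening: 0.998
grasp_force: 0.0
clock: 23.43
eef_pos: [412.6, -302.0, 253.5]
tcp_rot: [3.141, -0.001, -0.001]
contact_force: [0.2, 0.7, 0.5]
opening: 1.002
grasp_force: 0.0
```

View pics/w6.png

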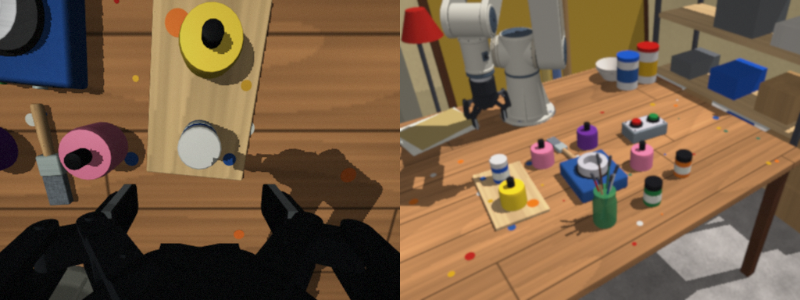

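Both stand upright on the board: cover at (212,38) and pot at (199,147) in the left image, well inside its edges. The bystanders look unmoved and the gripper is clear.

```bash
python3 -c "
from rig import r
print(r.sign_off())"
```

```text
the job is handed in; nothing more can be done
None
```

I pressed and released the red button, set the cover and then the blue pot on the board, and handed the job in at about 23 s of the 72 s allowed; the sign-off gave no verdict.

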